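# Rack two small bottles

### The arm

A 6-joint arm with a two-finger parallel gripper is mounted at the origin on a cart in front of the work surface, level with it; the furniture and walls round the work are solid. World frame = base frame: x ahead of the robot, y to its left, z up, the work surface at z = 0. Lengths are in m, angles in rad, forces in N, time in s.
With the tool pointing down it reaches from about 0.425 to 0.95 m from the base axis. Payload 3.5 kg.
Tool frame: the origin (TCP) lies at the very end of the fingers, on their centre line; the grasp point (between the pads) lies ctrl.tcp_to_grasp behind it (ctrl.tcp_to_grasp is the distance from the TCP to the grasp point, in m); z points along the fingers, y is the line along which they close (so a half turn about z gives the same grasp; the last joint's range is limited). The gripper opens to 85 mm and grips with 20 to 120 N. Pads are 22 mm wide; open, the fingers measure 114 mm over their backs; the gripper's body (76 mm by 85 mm) begins 54 mm behind the grasp point. The pads swing forward as they close: fully open they stand 13 mm farther back than shut.
Start: joints at [1.057, 0.286, 1.577, -0, 1.279, -0.15], TCP at [0.24, 0.631, 0.231] pointing down, gripper open.
Joint ranges: [-2.77, 2.77], [-0.9, 2.22], [0.21, 2.48], [-1.53, 4.67], [0.24, 2.81], [-2.84, 2.84]. Speed limits (rad/s): [2.79, 2.79, 3.14, 3.14, 3.14, 3.14].

### API

Orientations are given as a unit quaternion [x, y, z, w].
In Python, from plant import ctrl gives the robot as it stands.
- The arm moves only by the shell command python3 -m inch 'ROWS' [FORCE]. ROWS is JSON, a list of rows, each an object with "slide": the shift along the tool's x, y, z in cm, a list of three; "turn": the turn about the tool's z in rad; "grip": the finger opening in cm, from 0 to 8.54. A call has 1 to 20 rows; each row is the pose to reach, as a shift and turn from the pose commanded when the call began, along the tool's axes at that moment; what a row does not reach only later rows make up. A row lasts 1/10 s, in which the tool goes at most 50 mm and 8.59 degrees, less where a joint would pass 70% of its speed; a pose out of reach is approached as far as the arm can. A call with a gripper value outside its range is refused whole. The fingers move at their own pace and stop on an object; FORCE is the grip in N (left out, the last holds). Time passes only in rows, so rows that repeat a pose let the fingers close. It gives the time, the measured TCP pose, the force, the opening and the grip force at its end, in the units of the state.
- ctrl.get_state(): the state, without advancing time (a new reading comes with each control period).
- ctrl.read_camera(name): name is "side" or "top" or "wrist"; returns (picture, depth): 400x640x3 uint8, red, green, blue; 400x640 float32, m along the optical axis (not along the pixel's ray), 0 where there is no reading.
- ctrl.camera_info(name): a dict with "K" (3x3 intrinsics, pixels), "camera_from_world" (4x4, takes a point from world to camera coordinates); the wrist camera has in their place "T_tool_cam" (4x4, takes a point from camera to tool coordinates, whose origin is the TCP and whose axes are the flange's). Camera axes: x right, y down, z forward; pixel columns grow to the right and rows downward; lengths in m; the calibration is good to about 2 mm. A picture is of the moment at which its call begins: read the wrist's pose just before it. camera_info takes no time and is no camera call.
- ctrl.sign_off(): hands the job in; it is judged then, once.
The state is a dict: "time": time; "qpos": joint angles; "dq": joint speeds; "joint_efforts": joint torques, N m; "eef_pos": TCP position; "tcp_rot": TCP orientation; "contact_force": force on the tool from outside, world axes, zero at the start; "wrist_torque": the same for the moment, N m; "opening": opening from 0.0 (shut) to 1.0 (fully open); "finger_force": force on a finger pad.
Only numpy, scipy, OpenCV 4.12 (cv2) and the standard library are available. Lean on these libraries where they do the work, as an engineer would, in place of code of your own. Each camera call takes 0.05 s, during which the arm holds its last target. There are 200 camera calls.

### The job

Two small amber bottles were left standing loose on the desk, one on either side. Put each of them upright into an empty pocket of the square wooden bottle block, one bottle to a pocket, standing on the pocket's floor; leave the bottle that is already in the block in its pocket.

Things in the scene. Friction and masses are not known exactly. Their poses are not given: they have to be found in the camera images.
- bottle_1: small dark amber bottle with a narrow black cap, loose, standing upright on the desk: one of bottle_1 and bottle_2 stands to the left of the round heating mantle, the other to the right of the wooden block, either way round. Body 36 mm in diameter and straight up to about 45 mm, then a shoulder up to 62 mm; cap 18 mm in diameter; 77 mm high in all; 50 g. Origin: centre of its underside; z up along the bottle.
- bottle_2: like bottle_1 but slightly smaller: body 31 mm in diameter and straight up to about 40 mm, shoulder up to 54 mm, cap 18 mm in diameter, 68 mm high in all, 50 g; also loose and upright on the desk, on the other side of it from bottle_1. Origin: centre of its underside; z up.
- bottle_3: a bottle of the same kind and size as bottle_1 that already stands loose in one of the four pockets of the block (its top is 85 mm above the desk). It stays there. Round the block: the fixed heating mantle (0.27 m across, centre x 0.48, y 0.03, under 0.22 m high) and, from x 0.6 on, glassware and a retort stand up to 0.5 m; cross on the robot's side of these (x 0.4), loads 0.25 m up.
- rack: square block of light wood lying fixed on the desk to the right of the mantle, 148 x 148 x 30 mm, with four round pockets in a 2 x 2 pattern, 72 mm apart centre to centre, each 55 mm in diameter and 22 mm deep (pocket floor 8 mm above the desk). Turned by any yaw. Origin: centre of its underside; x and y along its edges, z up.
- rack_hole0 (a point): centre of the mouth of the first empty pocket, 30 mm above the desk, 22 mm above the pocket floor (rack x +36, y +36 mm)
- rack_hole1 (a point): the same for the second empty pocket (rack x +36, y -36 mm)
- rack_hole2 (a point): the same for the third empty pocket (rack x -36, y -36 mm); bottle_3 is in the fourth pocket (rack x -36, y +36 mm)

How it is judged:
By the outcome, as a careful person would: the job done as asked, in the order asked, and still so for the second after the job is handed in, with the robot touching nothing.
It also fails if it takes over 61 s, if anything falls off the work surface, if the arm or the gripper's body presses on something with over 40 N, if the wrist force passes 120 N, or if a joint passes its speed limit or range.

## Working session

There is one attempt and no reset: what is moved stays moved. The work goes in short steps, Python scripts to look and compute and a shell command to move; the robot and the scene stay as the last step left them, time stands still between calls to the robot, and variables do not carry over. Pictures are saved under pics/ and viewed, at most 10 in all, crops included, and the job is handed in when it is done.

```bash
mkdir -p pics; python3 - <<'E'
from plant import ctrl
import cv2,numpy as np
for n in ("top","side"):
    im,d=ctrl.read_camera(n); np.savez(f"{n}.npz",im=im,d=d)
    cv2.imwrite(f"pics/{n}0.png",im[...,::-1]); i=ctrl.camera_info(n); print(n,i["K"].round(1).tolist(),i["camera_from_world"].round(3).tolist())
s=ctrl.get_state();print(s["time"],s["eef_pos"],s["tcp_rot"],s["opening"],ctrl.tcp_to_grasp)
print(ctrl.camera_info("wrist"))
E
```

```text
top [[518.6, 0.0, 312.6], [0.0, 518.6, 196.9], [0.0, 0.0, 1.0]] [[-0.003, -1.0, -0.007, -0.062], [-0.991, 0.004, -0.131, 0.44], [0.131, 0.007, -0.991, 1.373], [0.0, 0.0, 0.0, 1.0]]
side [[449.1, 0.0, 327.7], [0.0, 449.1, 195.5], [0.0, 0.0, 1.0]] [[0.84, -0.542, 0.014, -0.421], [-0.284, -0.462, -0.84, 0.133], [0.462, 0.702, -0.542, 0.931], [0.0, 0.0, 0.0, 1.0]]
0.1 [0.239856   0.63030969 0.23006806] [ 1.80911136e-01  9.83498866e-01 -1.01479534e-03 -3.35348072e-04] 0.998255122407157 0.0187
{'K': array([[298.66106474,   0.        , 321.03561529],
       [  0.        , 298.66106474, 199.13290563],
       [  0.        ,   0.        ,   1.        ]]), 'T_tool_cam': array([[ 4.57825321e-04, -9.62114388e-01, -2.72645732e-01,
         7.00865295e-02],
       [ 9.99999764e-01,  5.79927488e-04, -3.67258148e-04,
         3.01163818e-04],
       [ 5.11459103e-04, -2.72645500e-01,  9.62114427e-01,
        -1.43812780e-01],
       [ 0.00000000e+00,  0.00000000e+00,  0.00000000e+00,
         1.00000000e+00]])}
```

View pics/top0.png

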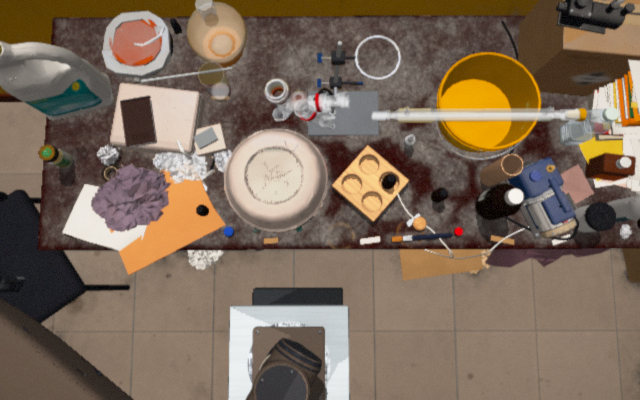

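View pics/side0.png

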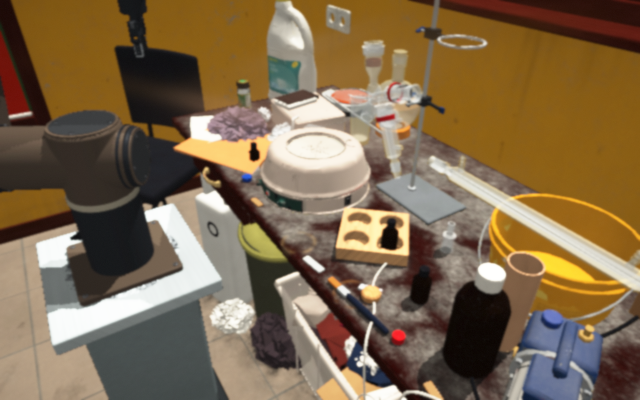

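The top view shows one loose bottle on orange paper at about (203,211) and the other at (440,195). The rack is centred near (371,184), turned about 45°, with bottle_3 in its right-hand pocket at (390,181).

```bash
cat > h.py <<'E'
import numpy as np,cv2
from scipy.spatial.transform import Rotation as R
from plant import ctrl
def world(name,d,st=None):
    i=ctrl.camera_info(name);K=i["K"]
    v,u=np.mgrid[:400,:640]
    p=np.stack([(u-K[0,2])/K[0,0]*d,(v-K[1,2])/K[1,1]*d,d,np.ones_like(d)],-1)
    if name=="wrist":
        T=np.eye(4);T[:3,:3]=R.from_quat(st["tcp_rot"]).as_matrix();T[:3,3]=st["eef_pos"];T=T@i["T_tool_cam"]
    else: T=np.linalg.inv(i["camera_from_world"])
    return (p@T.T)[...,:3]
def slide(target,st):  # tool-axes shift cm for TCP target
    return (R.from_quat(st["tcp_rot"]).inv().apply(np.array(target)-st["eef_pos"])*100).round(2)
E
python3 - <<'E'
from h import *
for n,boxes in (("top",{"L":(185,195,222,228),"R":(425,180,455,212),"rack":(325,138,415,225),"b3":(380,165,402,192)}),("side",{"L":(245,138,263,165),"R":(405,260,435,310)})):
    f=np.load(n+".npz");W=world(n,f["d"])
    for k,(a,b,c,e) in boxes.items():
        P=W[b:e,a:c].reshape(-1,3);C=f["im"][b:e,a:c].reshape(-1,3).astype(int);ok=(f["d"][b:e,a:c].ravel()>0)
        dark=(C.max(1)<60)&ok
        if k=="rack":
            q=P[ok&(P[:,2]>.022)&(P[:,2]<.037)&(C[:,0]>C[:,2]+40)]
            r=cv2.minAreaRect((q[:,:2]*1000).astype(np.float32));print(n,k,r,np.median(q[:,2]))
            continue
        z=P[ok,2];q=P[ok&(P[:,2]>z.max()-.012)]
        m=P[ok&(P[:,2]>.02)]
        print(n,k,"zmax",z.max().round(4),"top med",np.median(q,0).round(4),len(q),"body range",m.min(0).round(3),m.max(0).round(3),"floor",np.median(z).round(3))
s=ctrl.get_state();print(R.from_quat(s["tcp_rot"]).as_matrix().round(3).tolist())
E
```

```text
top L zmax 0.0755 top med [0.4067 0.2343 0.0678] 39 body range [0.36  0.198 0.02 ] [0.447 0.283 0.075] floor 0.019
top R zmax 0.0833 top med [ 0.4453 -0.4047  0.0755] 38 body range [ 0.428 -0.422  0.021] [ 0.464 -0.386  0.083] floor 0.001
top rack ((480.4655456542969, -219.4561767578125), (148.2152557373047, 149.50845336914062), 48.480567932128906) 0.029598048105018204
top b3 zmax 0.0918 top med [ 0.4823 -0.2686  0.0842] 39 body range [ 0.454 -0.305  0.02 ] [ 0.528 -0.246  0.092] floor 0.029
side L zmax 0.0714 top med [0.3997 0.2286 0.0669] 38 body range [0.377 0.122 0.02 ] [0.471 0.348 0.071] floor 0.028
side R zmax 0.0791 top med [ 0.4407 -0.4094  0.0762] 97 body range [ 0.425 -0.425  0.02 ] [ 0.46  -0.39   0.079] floor 0.002
[[-0.935, 0.356, -0.001], [0.356, 0.935, -0.002], [0.0, -0.002, -1.0]]
```

```bash
python3 -m inch '[{"slide":[-15,-16,1],"turn":0,"grip":8.5},{"slide":[-29.4,-31.4,2],"turn":0,"grip":8.5},{"slide":[-29.4,-31.4,2],"turn":0,"grip":8.5},{"slide":[-29.4,-31.4,2],"turn":0,"grip":8.5},{"slide":[-29.4,-31.4,2],"turn":0,"grip":8.5},{"slide":[-29.4,-31.4,2],"turn":0,"grip":8.5},{"slide":[-29.4,-31.4,2],"turn":0,"grip":8.5},{"slide":[-29.4,-31.4,2],"turn":0,"grip":8.5},{"slide":[-29.4,-31.4,2],"turn":0,"grip":8.5},{"slide":[-29.4,-31.4,2],"turn":0,"grip":8.5},{"slide":[-29.4,-31.4,2],"turn":0,"grip":8.5},{"slide":[-29.4,-31.4,2],"turn":0,"grip":8.5},{"slide":[-29.4,-31.4,2],"turn":0,"grip":8.5},{"slide":[-29.4,-31.4,2],"turn":0,"grip":8.5}]' 30
cat >look.py <<'E'
import sys
from h import *
def look(name,guess,r=.05):
    s=ctrl.get_state();im,d=ctrl.read_camera("wrist");cv2.imwrite(f"pics/{name}.png",im[...,::-1]);W=world("wrist",d,s);np.savez(name+".npz",im=im,W=W,d=d)
    P=W[d>0];C=im[d>0].astype(int)
    n=np.hypot(P[:,0]-guess[0],P[:,1]-guess[1])<r;P=P[n];C=C[n]
    for lo,hi in ((-.01,.01),(.02,.04),(.04,.055),(.055,.09)):
        q=P[(P[:,2]>lo)&(P[:,2]<hi)]
        if len(q): print(lo,len(q),np.median(q,0).round(4),"min",q.min(0).round(4),"max",q.max(0).round(4))
    return s,im,d,W
if __name__=="__main__":
    s,*_=look(sys.argv[1],(float(sys.argv[2]),float(sys.argv[3])),float(sys.argv[4]))
    print(s["time"],s["eef_pos"].round(4),s["contact_force"].round(1)); print(R.from_quat(s["tcp_rot"]).as_matrix().round(3).tolist())
E
python3 look.py w1 .403 .232 .035
```

```text
time: 1.5
eef_pos: [0.4028, 0.2337, 0.2113]
tcp_rot: [0.18, 0.984, 0.0, -0.0]
contact_force: [-0.7, 0.6, 1.3]
opening: 0.995
finger_force: 0.0
-0.01 25 [0.4189 0.2028 0.0015] min [ 0.4106  0.1982 -0.    ] max [0.4256 0.2069 0.0035]
0.02 1175 [0.4142 0.2486 0.0252] min [0.3777 0.2049 0.02  ] max [0.4378 0.2668 0.0396]
0.04 332 [0.3975 0.2371 0.0467] min [0.3897 0.2183 0.04  ] max [0.4188 0.2488 0.0531]
0.055 309 [0.403  0.2346 0.0696] min [0.3949 0.2251 0.0568] max [0.4134 0.2435 0.0718]
1.5 [0.4028 0.2337 0.2113] [-0.7  0.6  1.3]
[[-0.935, 0.354, -0.0], [0.354, 0.935, 0.0], [0.0, 0.0, -1.0]]
```

View pics/w1.png

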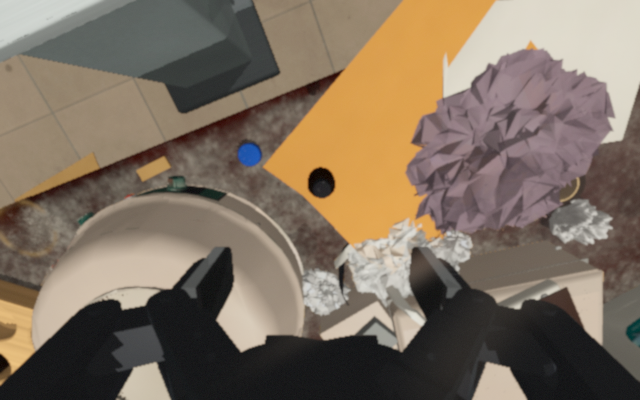

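The wrist view shows the left bottle's cap at (321,182), standing by the corner of an orange sheet. The mantle is to the left, and crumpled foil and cloth are to the right.

```bash
python3 - <<'E'
from h import *
f=np.load("w1.npz");W=f["W"];im=f["im"]
print((W[150:240:8,260:400:12,2]*1000).round().astype(int))
m=(W[...,2]>.060)&(np.hypot(W[...,0]-.403,W[...,1]-.234)<.02)
print(W[m].min(0),W[m].max(0),np.percentile(W[m][:,2],[50,80,95]))
for v,u in ((160,280),(182,296),(182,340),(200,300),(215,330),(155,320)): print(v,u,im[v,u],W[v,u].round(4))
cv2.imwrite("pics/w1c.png",cv2.resize(im[130:260,240:400,::-1],None,fx=4,fy=4,interpolation=cv2.INTER_CUBIC))
E
```

```text
[[ 10   2  12  13  16  17  18  20  23  26  27  28]
 [ 13  12  12  15  17  18  21  22  26  26  27  29]
 [  1  11  15  16  19  20  20  24  26  28  29  29]
 [  1   2  15  16  19  48  37  26  28 355  30  30]
 [  2   2  16  17  44  71  49  27  29  29  29  29]
 [  1   2   2  17  20  70  47  29  31  30  30  30]
 [  1   2   2   0  21  70  28  29  30  30  30  30]
 [  1   1   2   2   0  25  28  30  31  29  30  28]
 [ 22   3   1   0   1   1  29  30  30  30  30  30]
 [ 41  18   1   2   2   2  30  31  32  31  30  31]
 [ 62  35   2   1   1   1   2  31  32  32  32  36]
 [ 67  57  25   2   1   1   0   2  33  33  33  36]]
[0.38536851 0.2219017  0.06025744] [0.41336043 0.25350189 0.30682582] [0.29608173 0.30152986 0.30458767]
160 280 [216 157  77] [0.3676 0.1967 0.0125]
182 296 [215 156  74] [0.3973 0.2049 0.0171]
182 340 [221 161  78] [0.4133 0.2527 0.0259]
200 300 [109 101  90] [0.4229 0.1985 0.0014]
215 330 [223 163  82] [0.4451 0.2289 0.0292]
155 320 [217 157  77] [0.3778 0.242  0.0183]
```

View pics/w1c.png

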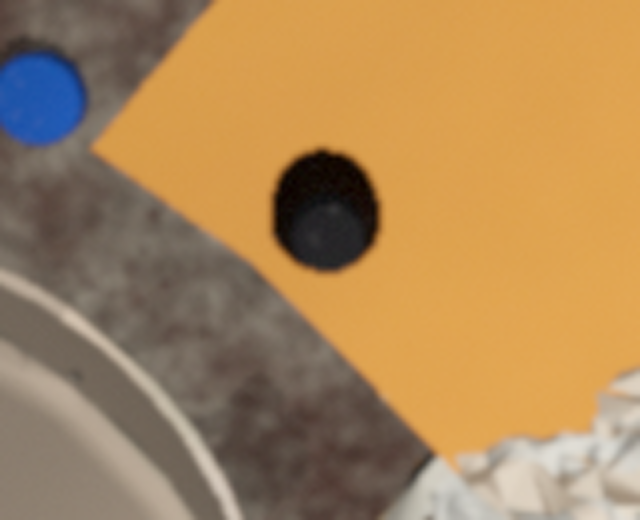

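```bash
python3 -m inch '[{"slide":[-0.1,0.1,5],"turn":0,"grip":5.6},{"slide":[-0.1,0.1,9],"turn":0,"grip":5.6},{"slide":[-0.1,0.1,12],"turn":0,"grip":5.6},{"slide":[-0.1,0.1,14],"turn":0,"grip":5.6},{"slide":[-0.1,0.1,15.5],"turn":0,"grip":5.6},{"slide":[-0.1,0.1,16.5],"turn":0,"grip":5.6},{"slide":[-0.1,0.1,17.2],"turn":0,"grip":5.6},{"slide":[-0.1,0.1,17.5],"turn":0,"grip":5.6},{"slide":[-0.1,0.1,17.5],"turn":0,"grip":5.6},{"slide":[-0.1,0.1,17.5],"turn":0,"grip":5.6},{"slide":[-0.1,0.1,17.5],"turn":0,"grip":5.6}]' 25
```

```text
time: 2.65
eef_pos: [0.4051, 0.2335, 0.0371]
tcp_rot: [0.181, 0.984, 0.0, 0.001]
contact_force: [-0.7, -0.4, 0.9]
opening: 0.654
finger_force: 0.0
```

```bash
python3 -m inch '[{"slide":[0.1,0.1,0.4],"turn":0,"grip":5.6},{"slide":[0.1,0.1,0.8],"turn":0,"grip":5.6},{"slide":[0.1,0.1,0.8],"turn":0,"grip":5.6},{"slide":[0.1,0.1,0.8],"turn":0,"grip":5.6}]'; python3 -m inch '[{"slide":[0,0,0],"turn":0,"grip":4},{"slide":[0,0,0],"turn":0,"grip":3},{"slide":[0,0,0],"turn":0,"grip":2.5},{"slide":[0,0,0],"turn":0,"grip":2.5},{"slide":[0,0,0],"turn":0,"grip":2.5},{"slide":[0,0,0],"turn":0,"grip":2.5},{"slide":[0,0,0],"turn":0,"grip":2.5},{"slide":[0,0,0],"turn":0,"grip":2.5}]'
```

```text
time: 3.05
eef_pos: [0.4037, 0.2346, 0.0281]
tcp_rot: [0.181, 0.984, -0.0, -0.0]
contact_force: [0.3, 0.9, -0.5]
opening: 0.657
finger_force: 0.0
time: 3.85
eef_pos: [0.404, 0.2346, 0.0285]
tcp_rot: [0.181, 0.984, -0.0, 0.0]
contact_force: [-0.9, -1.6, 2.7]
opening: 0.35
finger_force: 24.8
```

```bash
python3 -m inch '[{"slide":[0,0,-0.5],"turn":0,"grip":2.5},{"slide":[0,0,-1.5],"turn":0,"grip":2.5},{"slide":[0,0,-3],"turn":0,"grip":2.5},{"slide":[0,0,-5],"turn":0,"grip":2.5},{"slide":[0,0,-8],"turn":0,"grip":2.5},{"slide":[0,0,-11],"turn":0,"grip":2.5},{"slide":[0,0,-14],"turn":0,"grip":2.5},{"slide":[0,0,-17],"turn":0,"grip":2.5},{"slide":[0,0,-20],"turn":0,"grip":2.5},{"slide":[0,0,-23],"turn":0,"grip":2.5},{"slide":[0,0,-25],"turn":0,"grip":2.5},{"slide":[0,0,-26.5],"turn":0,"grip":2.5},{"slide":[0,0,-26.5],"turn":0,"grip":2.5},{"slide":[0,0,-26.5],"turn":0,"grip":2.5}]'
```

```text
time: 5.25
eef_pos: [0.4035, 0.2345, 0.2927]
tcp_rot: [0.181, 0.984, -0.0, -0.0]
contact_force: [-0.8, 0.8, -1.6]
opening: 0.346
finger_force: 24.7
```

```bash
python3 -m inch '[{"slide":[-0.5,-1,0],"turn":0,"grip":2.5},{"slide":[-1.6,-3,0],"turn":0,"grip":2.5},{"slide":[-3,-5.6,0],"turn":0,"grip":2.5},{"slide":[-4.6,-8.6,0],"turn":0,"grip":2.5},{"slide":[-6.2,-11.6,0],"turn":0,"grip":2.5},{"slide":[-7.8,-14.6,0],"turn":0,"grip":2.5},{"slide":[-9.4,-17.6,0],"turn":0,"grip":2.5},{"slide":[-10.8,-20.4,0],"turn":0,"grip":2.5},{"slide":[-11.9,-23.2,0],"turn":0,"grip":2.5},{"slide":[-13,-26.2,0],"turn":0,"grip":2.5},{"slide":[-14.1,-29.2,0],"turn":0,"grip":2.5},{"slide":[-15.2,-32.2,0],"turn":0,"grip":2.5},{"slide":[-16.3,-35.2,0],"turn":0,"grip":2.5},{"slide":[-17.3,-38.2,0],"turn":0,"grip":2.5},{"slide":[-18.1,-40.5,0],"turn":0,"grip":2.5},{"slide":[-18.6,-41.8,0],"turn":0,"grip":2.5},{"slide":[-18.6,-41.8,0],"turn":0,"grip":2.5},{"slide":[-18.6,-41.8,0],"turn":0,"grip":2.5},{"slide":[-18.6,-41.8,0],"turn":0,"grip":2.5}]'; python3 look.py w2 .43 -.2225 .02
```

```text
time: 7.15
eef_pos: [0.4289, -0.2212, 0.293]
tcp_rot: [0.18, 0.984, 0.0, -0.0]
contact_force: [-0.1, -0.2, 0.1]
opening: 0.344
finger_force: 24.7
-0.01 499 [ 0.4298 -0.2222  0.0091] min [ 0.4102 -0.2421  0.0069] max [ 0.4496 -0.2027  0.01  ]
7.15 [ 0.4289 -0.2212  0.293 ] [-0.1 -0.2  0.1]
[[-0.935, 0.355, -0.0], [0.355, 0.935, 0.001], [0.001, 0.001, -1.0]]
```

View pics/w2.png

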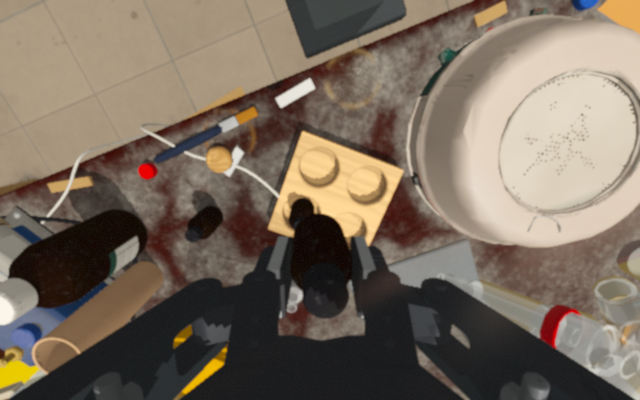

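The wrist view shows bottle_2 held upright at (322,250). The near pocket is at about (320,167), the mantle-side pocket at (366,183), and bottle_3's cap at (302,210).

```bash
python3 - <<'E'
from h import *
f=np.load("w2.npz");W=f["W"];s=ctrl.get_state()
i=ctrl.camera_info("wrist");c=(R.from_quat(s["tcp_rot"]).as_matrix()@i["T_tool_cam"][:3,3])+s["eef_pos"]
t=(c[2]-.03)/(c[2]-W[...,2]);M=c+(W-c)*t[...,None]
for g in ((.43,-.2225),(.477,-.168)):
    m=(np.hypot(M[...,0]-g[0],M[...,1]-g[1])<.036)&(W[...,2]<.0265)&(W[...,2]>0)
    print(g,cv2.minEnclosingCircle((M[m][:,:2]*1000).astype(np.float32)),M[m].min(0).round(4),M[m].max(0).round(4))
L=(W-s["eef_pos"])@R.from_quat(s["tcp_rot"]).as_matrix()   # tool frame
b=(np.hypot(L[...,0],L[...,1])<.03)&(L[...,2]>-.06)&(L[...,2]<.035)
v,u=np.where(b);k=(abs(u-322)<26)
for lo,hi in ((-.045,-.037),(-.037,-.02),(-.01,.01),(.01,.03)):
    q=L[v[k],u[k]];q=q[(q[:,2]>lo)&(q[:,2]<hi)];print(lo,len(q),q.min(0).round(4),q.max(0).round(4)) if len(q) else 0
print(slide((.43,-.2225,.0385),s))
E
```

```text
(0.43, -0.2225) ((428.1440124511719, -223.47828674316406), 27.219667434692383) [ 0.401  -0.2505  0.03  ] [ 0.4544 -0.1964  0.03  ]
(0.477, -0.168) ((475.4871520996094, -169.88121032714844), 27.04878807067871) [ 0.4485 -0.1969  0.03  ] [ 0.5022 -0.143   0.03  ]
-0.045 1644 [-0.0089 -0.0071 -0.0432] [ 0.0096  0.0107 -0.037 ]
-0.037 1109 [-0.0076 -0.0109 -0.037 ] [ 0.0118  0.0122 -0.02  ]
-0.01 630 [ 0.0041 -0.013  -0.01  ] [0.0148 0.0141 0.0099]
0.01 345 [ 0.0036 -0.0141  0.01  ] [0.0141 0.0138 0.0255]
[-0.14 -0.1  25.47]
```

```bash
python3 -m inch '[{"slide":[-0.1,-0.2,1],"turn":0,"grip":2.5},{"slide":[-0.1,-0.2,3.5],"turn":0,"grip":2.5},{"slide":[-0.1,-0.2,6.5],"turn":0,"grip":2.5},{"slide":[-0.1,-0.2,9.5],"turn":0,"grip":2.5},{"slide":[-0.1,-0.2,12.5],"turn":0,"grip":2.5},{"slide":[-0.1,-0.2,15.5],"turn":0,"grip":2.5},{"slide":[-0.1,-0.2,18],"turn":0,"grip":2.5},{"slide":[-0.1,-0.2,20],"turn":0,"grip":2.5},{"slide":[-0.1,-0.2,21.5],"turn":0,"grip":2.5},{"slide":[-0.1,-0.2,22.7],"turn":0,"grip":2.5},{"slide":[-0.1,-0.2,23.7],"turn":0,"grip":2.5},{"slide":[-0.1,-0.2,24.5],"turn":0,"grip":2.5},{"slide":[-0.1,-0.2,25.1],"turn":0,"grip":2.5},{"slide":[-0.1,-0.2,25.4],"turn":0,"grip":2.5},{"slide":[-0.1,-0.2,25.5],"turn":0,"grip":2.5},{"slide":[-0.1,-0.2,25.5],"turn":0,"grip":2.5},{"slide":[-0.1,-0.2,25.5],"turn":0,"grip":2.5}]'
```

```text
time: 8.9
eef_pos: [0.4295, -0.2247, 0.0388]
tcp_rot: [0.181, 0.983, -0.0, 0.0]
contact_force: [-0.2, -0.2, 0.5]
opening: 0.346
finger_force: 24.7
```

```bash
python3 -m inch '[{"slide":[0,0.1,0.05],"turn":0,"grip":2.5},{"slide":[0,0.1,0.1],"turn":0,"grip":2.5},{"slide":[0,0.1,0.1],"turn":0,"grip":2.5},{"slide":[0,0.1,0.1],"turn":0,"grip":3.0},{"slide":[0,0.1,0.1],"turn":0,"grip":3.2},{"slide":[0,0.1,0.1],"turn":0,"grip":3.5},{"slide":[0,0.1,0.1],"turn":0,"grip":4},{"slide":[0,0.1,0.1],"turn":0,"grip":4.5},{"slide":[0,0.1,0.1],"turn":0,"grip":4.7},{"slide":[0,0.1,0.1],"turn":0,"grip":4.7},{"slide":[0,0.1,0.1],"turn":0,"grip":4.7}]'; python3 -m inch '[{"slide":[0,0.1,-0.5],"turn":0,"grip":4.7},{"slide":[0,0.1,-2],"turn":0,"grip":4.7},{"slide":[0,0.1,-4],"turn":0,"grip":4.7},{"slide":[0,0.1,-7],"turn":0,"grip":4.7},{"slide":[0,0.1,-11],"turn":0,"grip":5},{"slide":[0,0.1,-15],"turn":0,"grip":6},{"slide":[0,0.1,-19],"turn":0,"grip":6},{"slide":[0,0.1,-21],"turn":0,"grip":6},{"slide":[0,0.1,-21],"turn":0,"grip":6},{"slide":[0,0.1,-21],"turn":0,"grip":6}]';python3 look.py w3 .43 -.223 .026; python3 - <<'E'
from h import *
print(slide((.443,-.407,.24),ctrl.get_state()))
E
```

```text
time: 10.0
eef_pos: [0.4296, -0.2235, 0.0373]
tcp_rot: [0.181, 0.984, 0.0, -0.0]
contact_force: [-0.0, -0.2, -0.8]
opening: 0.553
finger_force: 0.0
time: 11.0
eef_pos: [0.4297, -0.2223, 0.2471]
tcp_rot: [0.181, 0.984, -0.0, 0.0]
contact_force: [-0.2, -0.1, -0.7]
opening: 0.702
finger_force: 0.0
-0.01 488 [ 0.42   -0.2149  0.0091] min [ 0.4043 -0.2488  0.007 ] max [ 0.4558 -0.1973  0.01  ]
0.02 111 [ 0.4457 -0.2186  0.0277] min [ 0.4152 -0.2395  0.0204] max [ 0.4558 -0.2002  0.0395]
0.04 182 [ 0.4223 -0.2202  0.0526] min [ 0.4149 -0.2393  0.0406] max [ 0.4457 -0.2089  0.055 ]
0.055 387 [ 0.4271 -0.223   0.0767] min [ 0.417  -0.2367  0.055 ] max [ 0.4412 -0.2117  0.0803]
11.0 [ 0.4297 -0.2223  0.2471] [-0.2 -0.1 -0.7]
[[-0.935, 0.356, 0.0], [0.356, 0.935, -0.0], [-0.0, -0.0, -1.0]]
[ -7.87 -16.8    0.55]
```

View pics/w3.png

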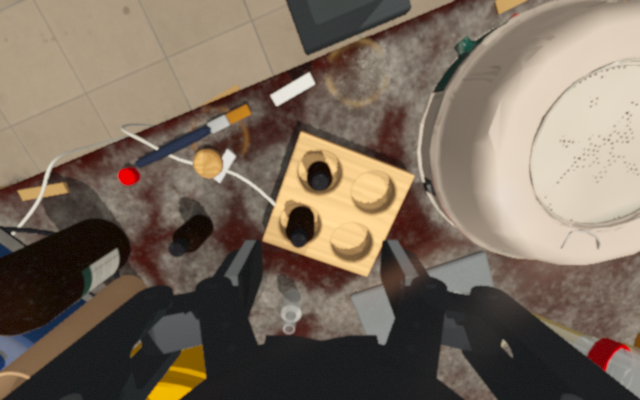

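Bottle_2 now stands upright in the near pocket (cap at 319,176). Bottle_3 is undisturbed at (300,225). The right loose bottle is at (190,235), with a large dark bottle next to it.

```bash
python3 - <<'E'
from h import *
for n in ("top","w3","side"):
    f=np.load(n+".npz");W=f["W"] if "W" in f else world(n,f["d"])
    P=W[f["d"]>0]
    r=np.hypot(P[:,0]-.443,P[:,1]+.407);q=P[(r<.14)&(P[:,2]>.015)&(P[:,2]<.3)];r=np.hypot(q[:,0]-.443,q[:,1]+.407)
    a=np.degrees(np.arctan2(q[:,1]+.407,q[:,0]-.443))
    for lo in range(-180,180,30):
        k=(a>=lo)&(a<lo+30)&(r>.03)
        if k.sum()>5: j=np.argmin(np.where(k,r,9));print(n,lo,k.sum(),"nearest",r[j].round(3),q[j].round(3),"zmax",q[k][:,2].max().round(3))
E
python3 -m inch '[{"slide":[-1.5,-3,0],"turn":0,"grip":6},{"slide":[-4,-8,0],"turn":0,"grip":6},{"slide":[-6,-12.5,0],"turn":0,"grip":6},{"slide":[-7.5,-15.5,0],"turn":0,"grip":6},{"slide":[-7.9,-16.8,0],"turn":0,"grip":6},{"slide":[-7.9,-16.8,0],"turn":0,"grip":6},{"slide":[-7.9,-16.8,0],"turn":0,"grip":6},{"slide":[-7.9,-16.8,0],"turn":0,"grip":6}]'; python3 look.py w4 .443 -.407 .035
```

```text
top -180 17 nearest 0.098 [ 0.356 -0.451  0.015] zmax 0.02
top -120 816 nearest 0.1 [ 0.43  -0.506  0.049] zmax 0.198
top -90 489 nearest 0.106 [ 0.445 -0.513  0.061] zmax 0.176
top -60 91 nearest 0.123 [ 0.549 -0.471  0.041] zmax 0.174
top -30 150 nearest 0.121 [ 0.556 -0.451  0.046] zmax 0.142
top 30 10 nearest 0.116 [ 0.502 -0.307  0.028] zmax 0.038
top 60 234 nearest 0.095 [ 0.485 -0.322  0.032] zmax 0.089
top 90 23 nearest 0.124 [ 0.441 -0.283  0.031] zmax 0.036
top 120 59 nearest 0.073 [ 0.383 -0.365  0.016] zmax 0.026
top 150 30 nearest 0.081 [ 0.372 -0.368  0.016] zmax 0.02
w3 -180 59 nearest 0.098 [ 0.354 -0.449  0.015] zmax 0.016
w3 -150 18 nearest 0.099 [ 0.358 -0.457  0.015] zmax 0.016
w3 -120 7630 nearest 0.101 [ 0.427 -0.507  0.077] zmax 0.162
w3 -90 3970 nearest 0.107 [ 0.443 -0.514  0.074] zmax 0.174
w3 -30 994 nearest 0.127 [ 0.561 -0.455  0.137] zmax 0.139
w3 30 37 nearest 0.117 [ 0.502 -0.306  0.03 ] zmax 0.033
w3 60 1044 nearest 0.093 [ 0.484 -0.324  0.032] zmax 0.087
w3 90 138 nearest 0.121 [ 0.441 -0.286  0.03 ] zmax 0.033
w3 120 452 nearest 0.073 [ 0.383 -0.365
[... 514 characters left out ...]
39 nearest 0.078 [ 0.375 -0.368  0.016] zmax 0.017
time: 11.85
eef_pos: [0.444, -0.4059, 0.2467]
tcp_rot: [0.18, 0.984, 0.001, -0.0]
contact_force: [-0.8, -0.2, 0.5]
opening: 0.703
finger_force: 0.0
-0.01 1349 [ 0.4329 -0.4036  0.0013] min [ 0.4083 -0.4417 -0.0011] max [ 0.478  -0.372   0.0096]
0.02 64 [ 0.43   -0.3985  0.0308] min [ 0.427  -0.4191  0.0201] max [ 0.4467 -0.3882  0.0399]
0.04 323 [ 0.4374 -0.4029  0.0515] min [ 0.4271 -0.4238  0.0401] max [ 0.4624 -0.3886  0.055 ]
0.055 419 [ 0.4423 -0.4052  0.0767] min [ 0.4315 -0.4195  0.055 ] max [ 0.4561 -0.393   0.0801]
11.85 [ 0.444  -0.4059  0.2467] [-0.8 -0.2  0.5]
[[-0.935, 0.355, -0.001], [0.355, 0.935, 0.001], [0.001, 0.001, -1.0]]
```

View pics/w4.png

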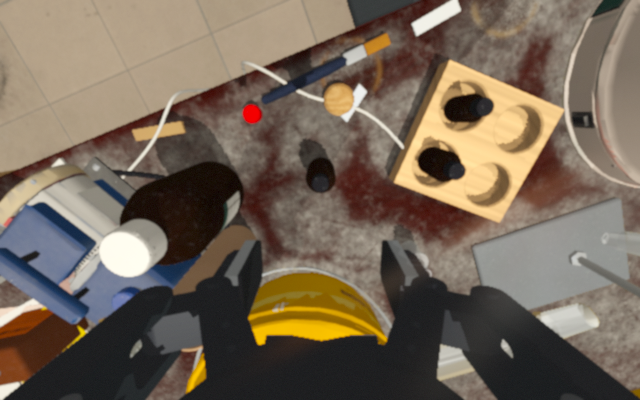

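The right loose bottle's cap is at (320,178), right under the tool. The big bottle's edge is about 100 mm away, so there is clearance to descend.

```bash
python3 -m inch '[{"slide":[0,0,4],"turn":0,"grip":6},{"slide":[0,0,8],"turn":0,"grip":6},{"slide":[0,0,12],"turn":0,"grip":6},{"slide":[0,0,15],"turn":0,"grip":6},{"slide":[0,0,17.5],"turn":0,"grip":6},{"slide":[0,0,19.5],"turn":0,"grip":6},{"slide":[0,0,21],"turn":0,"grip":6},{"slide":[0,0,21.8],"turn":0,"grip":6},{"slide":[0,0,22.1],"turn":0,"grip":6},{"slide":[0,0,22.1],"turn":0,"grip":6},{"slide":[0,0,22.1],"turn":0,"grip":6}]'; python3 -m inch '[{"slide":[0,0,0],"turn":0,"grip":5},{"slide":[0,0,0],"turn":0,"grip":4},{"slide":[0,0,0],"turn":0,"grip":3},{"slide":[0,0,0],"turn":0,"grip":3},{"slide":[0,0,0],"turn":0,"grip":3},{"slide":[0,0,0],"turn":0,"grip":3},{"slide":[0,0,0],"turn":0,"grip":3},{"slide":[0,0,0],"turn":0,"grip":3}]' 25
```

```text
time: 13.0
eef_pos: [0.4446, -0.4083, 0.0275]
tcp_rot: [0.181, 0.984, -0.001, 0.001]
contact_force: [-0.0, 0.1, 0.4]
opening: 0.704
finger_force: 0.0
time: 13.8
eef_pos: [0.4444, -0.408, 0.0271]
tcp_rot: [0.181, 0.984, -0.0, 0.0]
contact_force: [-0.3, 1.0, 5.7]
opening: 0.404
finger_force: 25.2
```

```bash
python3 -m inch '[{"slide":[0,0,-0.5],"turn":0,"grip":3},{"slide":[0,0,-1.5],"turn":0,"grip":3},{"slide":[0,0,-3],"turn":0,"grip":3},{"slide":[0,0,-5],"turn":0,"grip":3},{"slide":[0,0,-8],"turn":0,"grip":3},{"slide":[0,0,-11],"turn":0,"grip":3},{"slide":[0,0,-14],"turn":0,"grip":3},{"slide":[0,0,-17],"turn":0,"grip":3},{"slide":[0,0,-20],"turn":0,"grip":3},{"slide":[0,0,-23],"turn":0,"grip":3},{"slide":[0,0,-25],"turn":0,"grip":3},{"slide":[0,0,-26.5],"turn":0,"grip":3},{"slide":[0,0,-26.5],"turn":0,"grip":3}]'; python3 - <<'E'
from h import *
for n in ("top","w3","w4","side"):
    f=np.load(n+".npz");W=f["W"] if "W" in f else world(n,f["d"])
    m=f["d"]>0
    if n[0]=="w": m[240:]=False
    P=W[m]
    for g in ((.531,-.216),(.476,-.169)):
      r=np.hypot(P[:,0]-g[0],P[:,1]-g[1])
      for lo,hi in ((.04,.09),(.1,.2),(.2,.5)):
        k=(P[:,2]>lo)&(P[:,2]<hi)&(np.hypot(P[:,0]-.482,P[:,1]+.269)>.025)&(np.hypot(P[:,0]-.429,P[:,1]+.223)>.025)
        if k.any(): j=np.argmin(np.where(k,r,9));print(n,g,(lo,hi),r[j].round(3),P[j].round(3))
E
```

```text
time: 15.1
eef_pos: [0.4446, -0.4085, 0.2949]
tcp_rot: [0.181, 0.983, -0.002, 0.002]
contact_force: [-0.3, -0.2, -0.7]
opening: 0.4
finger_force: 25.0
top (0.531, -0.216) (0.04, 0.09) 0.115 [ 0.511 -0.103  0.058]
top (0.531, -0.216) (0.1, 0.2) 0.088 [ 0.619 -0.219  0.16 ]
top (0.531, -0.216) (0.2, 0.5) 0.103 [ 0.633 -0.2    0.401]
top (0.476, -0.169) (0.04, 0.09) 0.064 [ 0.487 -0.105  0.044]
top (0.476, -0.169) (0.1, 0.2) 0.08 [ 0.479 -0.089  0.104]
top (0.476, -0.169) (0.2, 0.5) 0.135 [ 0.608 -0.144  0.285]
w3 (0.531, -0.216) (0.04, 0.09) 0.113 [ 0.494 -0.109  0.043]
w3 (0.531, -0.216) (0.1, 0.2) 0.13 [ 0.511 -0.087  0.1  ]
w3 (0.476, -0.169) (0.04, 0.09) 0.06 [ 0.484 -0.109  0.044]
w3 (0.476, -0.169) (0.1, 0.2) 0.079 [ 0.476 -0.09   0.1  ]
w4 (0.531, -0.216) (0.04, 0.09) 0.113 [ 0.493 -0.11   0.043]
w4 (0.531, -0.216) (0.1, 0.2) 0.31 [ 0.431 -0.509  0.102]
w4 (0.476, -0.169) (0.04, 0.09) 0.06 [ 0.484 -0.11   0.046]
w4 (0.476, -0.169) (0.1, 0.2) 0.343 [ 0.422 -0.508  0.121]
side (0.531, -0.216) (0.04, 0.09) 0.113 [ 0.492 -0.11   0.04 ]
side (0.531, -0.216) (0.1, 0.2) 0.086 [ 0.616 -0.227  0.154]
side (0.531, -0.216) (0.2, 0.5) 0.099 [ 0.63  -0.205  0.401]
side (0.476, -0.169) (0.04, 0.09) 0.06 [ 0.483 -0.11   0.043]
side (0.476, -0.169) (0.1, 0.2) 0.078 [ 0.488 -0.092  0.101]
side (0.476, -0.169) (0.2, 0.5) 0.13 [ 0.604 -0.147  0.282]
```

```bash
python3 -m inch '[{"slide":[0,1,0],"turn":0,"grip":3},{"slide":[-0.1,3,0],"turn":0,"grip":3},{"slide":[-0.3,6,0],"turn":0,"grip":3},{"slide":[-0.5,9,0],"turn":0,"grip":3},{"slide":[-0.7,12,0],"turn":0,"grip":3},{"slide":[-0.9,15,0],"turn":0,"grip":3},{"slide":[-1,17.5,0],"turn":0,"grip":3},{"slide":[-1.1,19.5,0],"turn":0,"grip":3},{"slide":[-1.2,20.7,0],"turn":0,"grip":3},{"slide":[-1.2,21.1,0],"turn":0,"grip":3},{"slide":[-1.2,21.1,0],"turn":0,"grip":3},{"slide":[-1.2,21.1,0],"turn":0,"grip":3},{"slide":[-1.2,21.1,0],"turn":0,"grip":3}]'; python3 - <<'E'
from h import *
s=ctrl.get_state();im,d=ctrl.read_camera("wrist");cv2.imwrite("pics/w5.png",im[...,::-1]);W=world("wrist",d,s)
L=(W-s["eef_pos"])@R.from_quat(s["tcp_rot"]).as_matrix()
v,u=np.where((np.hypot(L[...,0],L[...,1])<.03)&(L[...,2]>-.06)&(L[...,2]<.035)&(d>0));k=abs(u-322)<26
for lo,hi in ((-.055,-.045),(-.045,-.035),(.01,.03)):
    q=L[v[k],u[k]];q=q[(q[:,2]>lo)&(q[:,2]<hi)];print(lo,len(q),q.min(0).round(4),q.max(0).round(4)) if len(q) else 0
q=W[(abs(W[...,2]-.03)<.006)&(np.hypot(W[...,0]-.48,W[...,1]+.22)<.11)&(im[...,0].astype(int)>im[...,2]+40)]
r=cv2.minAreaRect((q[:,:2]*1000).astype(np.float32));print(r)
f=np.load("w4.npz");W=f["W"];im=f["im"]
q=W[(abs(W[...,2]-.03)<.006)&(np.hypot(W[...,0]-.48,W[...,1]+.22)<.12)&(im[...,0].astype(int)>im[...,2]+40)]
r=cv2.minAreaRect((q[:,:2]*1000).astype(np.float32));print("w4",r,cv2.boxPoints(r))
print(s["eef_pos"],slide((.531,-.216,.0365),s))
E
```

```text
time: 16.4
eef_pos: [0.5299, -0.2155, 0.2912]
tcp_rot: [0.181, 0.983, -0.0, -0.0]
contact_force: [-0.3, -0.2, 0.2]
opening: 0.401
finger_force: 25.0
-0.055 1993 [-0.0083 -0.0087 -0.0523] [ 0.0099  0.0092 -0.045 ]
-0.045 523 [ 0.0013 -0.0091 -0.045 ] [ 0.0103  0.0092 -0.035 ]
0.01 351 [ 0.0098 -0.0139  0.01  ] [0.0187 0.0155 0.0234]
((479.1231689453125, -220.63748168945312), (148.48663330078125, 148.35231018066406), 48.43040466308594)
w4 ((478.89703369140625, -220.39967346191406), (149.64149475097656, 148.37628173828125), 48.50006103515625) [[ 373.75568  -227.27866 ]
 [ 484.88303  -325.59564 ]
 [ 584.0384   -213.52069 ]
 [ 472.91104  -115.203705]]
[ 0.52993508 -0.21552937  0.29118967] [-0.12 -0.   25.47]
```

View pics/w5.png

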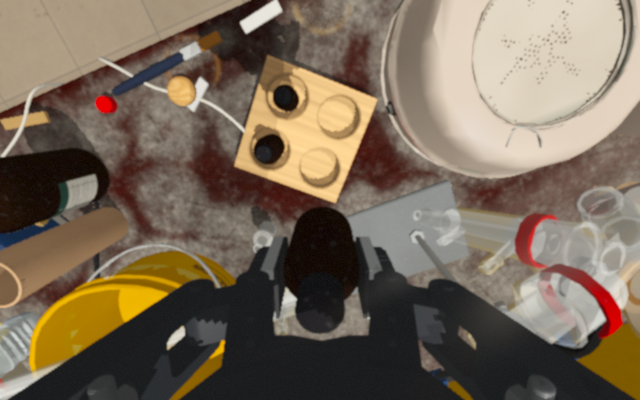

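The wrist view shows bottle_1 held upright at (322,270), and bottle_2 and bottle_3 standing in the block at (286,97) and (269,148). The far pocket, at (319,165), is empty. I'm lowering bottle_1 into it.

```bash
python3 -m inch '[{"slide":[-0.1,-0.2,1],"turn":0,"grip":3},{"slide":[-0.1,-0.2,3.5],"turn":0,"grip":3},{"slide":[-0.1,-0.2,6.5],"turn":0,"grip":3},{"slide":[-0.1,-0.2,9.5],"turn":0,"grip":3},{"slide":[-0.1,-0.2,12.5],"turn":0,"grip":3},{"slide":[-0.1,-0.2,15.5],"turn":0,"grip":3},{"slide":[-0.1,-0.2,18],"turn":0,"grip":3},{"slide":[-0.1,-0.2,20],"turn":0,"grip":3},{"slide":[-0.1,-0.2,21.5],"turn":0,"grip":3},{"slide":[-0.1,-0.2,22.7],"turn":0,"grip":3},{"slide":[-0.1,-0.2,23.7],"turn":0,"grip":3},{"slide":[-0.1,-0.2,24.5],"turn":0,"grip":3},{"slide":[-0.1,-0.2,25.1],"turn":0,"grip":3},{"slide":[-0.1,-0.2,25.4],"turn":0,"grip":3},{"slide":[-0.1,-0.2,25.4],"turn":0,"grip":3},{"slide":[-0.1,-0.2,25.4],"turn":0,"grip":3}]'
```

```text
time: 18.05
eef_pos: [0.5309, -0.2172, 0.0378]
tcp_rot: [0.181, 0.984, -0.0, 0.0]
contact_force: [-0.2, 0.7, 0.0]
opening: 0.398
finger_force: 25.0
```

```bash
python3 -m inch '[{"slide":[0,0,0.1],"turn":0,"grip":3},{"slide":[0,0,0.15],"turn":0,"grip":3},{"slide":[0,0,0.15],"turn":0,"grip":3},{"slide":[0,0,0.15],"turn":0,"grip":3.5},{"slide":[0,0,0.15],"turn":0,"grip":3.8},{"slide":[0,0,0.15],"turn":0,"grip":4.1},{"slide":[0,0,0.15],"turn":0,"grip":4.5},{"slide":[0,0,0.15],"turn":0,"grip":4.9},{"slide":[0,0,0.15],"turn":0,"grip":4.9},{"slide":[0,0,0.15],"turn":0,"grip":4.9}]'; python3 -m inch '[{"slide":[0,0,-0.5],"turn":0,"grip":4.9},{"slide":[0,0,-2],"turn":0,"grip":4.9},{"slide":[0,0,-4],"turn":0,"grip":4.9},{"slide":[0,0,-7],"turn":0,"grip":4.9},{"slide":[0,0,-11],"turn":0,"grip":5},{"slide":[0,0,-15],"turn":0,"grip":5},{"slide":[0,0,-19],"turn":0,"grip":5},{"slide":[0,0,-22],"turn":0,"grip":5},{"slide":[0,0,-22],"turn":0,"grip":5},{"slide":[0,0,-22],"turn":0,"grip":5},{"slide":[0,0,-22],"turn":0,"grip":5}]';python3 look.py w6 .53 -.2175 .026
```

```text
time: 19.05
eef_pos: [0.5305, -0.217, 0.0358]
tcp_rot: [0.181, 0.984, -0.0, -0.0]
contact_force: [0.6, 0.4, -0.4]
opening: 0.573
finger_force: 0.0
time: 20.15
eef_pos: [0.5297, -0.2165, 0.2545]
tcp_rot: [0.181, 0.984, 0.0, -0.001]
contact_force: [-1.3, -0.5, 0.2]
opening: 0.588
finger_force: 0.0
-0.01 335 [ 0.5174 -0.2167  0.0091] min [ 0.5047 -0.2429  0.0065] max [ 0.5475 -0.1916  0.01  ]
0.02 64 [ 0.5154 -0.2085  0.0309] min [ 0.513  -0.2283  0.0201] max [ 0.5304 -0.198   0.0399]
0.04 56 [ 0.5154 -0.2087  0.0482] min [ 0.5131 -0.2282  0.0403] max [ 0.5328 -0.1983  0.055 ]
0.055 710 [ 0.5272 -0.2145  0.0647] min [ 0.5133 -0.2335  0.0551] max [ 0.5489 -0.1985  0.0877]
20.15 [ 0.5297 -0.2165  0.2545] [-1.3 -0.5  0.2]
[[-0.935, 0.356, -0.002], [0.356, 0.935, 0.001], [0.002, 0.0, -1.0]]
```

View pics/w6.png

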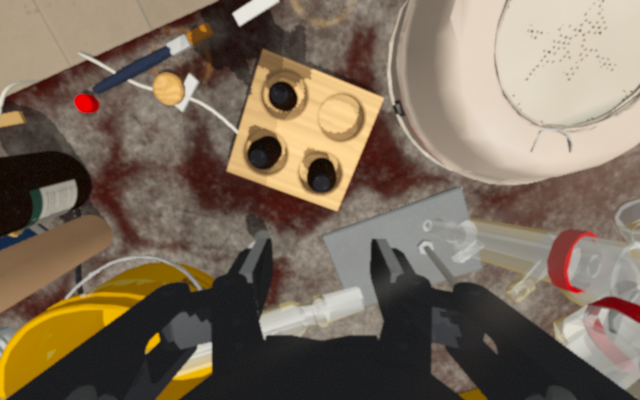

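The wrist view shows all three bottles upright in separate pockets: bottle_2 at (282,95), bottle_3 at (264,151) and bottle_1 at (321,174). The gripper is clear.

```bash
python3 -c "
from plant import ctrl
print(ctrl.sign_off())"
```

```text
the job is handed in; nothing more can be done
None
```

Both loose bottles now stand upright in their own pockets of the block, bottle_2 in the one nearest the robot and bottle_1 in the farthest; bottle_3 is still in its pocket, and I handed the job in about 20 s into the 61 s allowed.

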